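Hang the returned ear defenders on the storeroom rail

ROBOT

A 6-joint arm with a two-finger parallel gripper is mounted at the origin on the work surface. World frame = base frame: x ahead of the robot, y to its left, z up, the work surface at z = 0. Lengths are in m, angles in rad, forces in N, time in s.
With the tool pointing down it reaches from about 0.375 to 0.925 m from the base axis. Payload 5.7 kg.
Tool frame: the origin (TCP) lies midway between the tips of the shut fingers; the grasp point (between the pads) lies 19 mm behind it; z points along the fingers, y is the line along which they close (so a half turn about z gives the same grasp; the last joint's range is limited). The gripper opens to 88 mm and grips with 3 to 60 N. Pads are 20 mm wide; open, the fingers measure 115 mm over their backs; the gripper's body (75 mm by 178 mm) begins 61 mm behind the grasp point.
Start: joints at [1.149, 0.359, 1.51, -0, 1.272, -0.115], TCP at [0.181, 0.572, 0.223] pointing down, gripper open.
Joint ranges: [-2.97, 2.97], [-1.01, 2.36], [0.21, 2.38], [-0.96, 4.11], [0.2, 2.71], [-2.98, 2.98]. Speed limits (rad/s): [2.39, 2.39, 3.14, 3.14, 3.14, 3.14].

INTERFACE

Orientations are given as a unit quaternion [x, y, z, w].
In Python, from bench import move_ptp, servo_line, goto_joints, move_gripper, sleep, inverse_kinematics, capture, PlanningError, close_job, spot_in, silhouettes, current_clock, current_joint_pos, current_qvel, current_joint_torque, current_position, current_orientation, current_force, current_torque, current_finger_gap, current_grip_force gives the robot as it stands. Calls block until the motion is done:
- move_ptp(position, orientation): joint-space move of the TCP to a pose.
- servo_line(position, orientation=None, rate=0.15, contact_N=None): straight line of the TCP; orientation=None keeps the orientation; rate is the mean speed in m/s. With contact_N (N) it stops when the force on the tool has changed by that much, and returns True; else False.
- goto_joints(angles): joint-space move.
- move_gripper(opening): finger opening in m; the grip force is fixed at half the most; returns when the fingers have stopped.
- sleep(seconds).
- inverse_kinematics(position, orientation): joint angles nearest the present ones, or None.
- capture(name): name is "scene" or "top" or "wrist"; returns a dict with "image" (400x640x3 uint8, blue, green, red), "range_z" (400x640 float32, m along the optical axis (not along the pixel's ray), 0 where there is no reading), "intrinsics" (3x3 intrinsics, pixels), "R" (3x3) and "t" (3): a world point X has camera coordinates R X + t. Camera axes: x right, y down, z forward; pixel columns grow to the right and rows downward; lengths in m; the calibration is good to about 2 mm. A picture is of the moment at which its call begins.
A pose or a line that the arm cannot do raises PlanningError and nothing moves.
- close_job(): hands the job in; it is judged then, once.
Trained networks look in the newest picture that a camera, given by its name, has taken for a name from the list of things; names that differ only in an ending like _2 or _b are one class to them, and where a whole thing is asked for, a point or a joint stands for the part that bears it (a point fixed in the world has none). Each returns a list of dicts, best first, with "conf" (0 to 1); they miss things now and then, are a little off and sometimes report something else, mostly with a low value. They report only what shows in the picture. A call takes as long as a camera call. They do not tell look-alikes from the thing itself.
- spot_in(camera, query): "xy" ([column, row] in pixels, amid what is visible of it).
- silhouettes(camera, query): "region" (400x640 bool, what is visible of it) and "xy" ([column, row] in pixels, amid what is visible of it).
Readings, each from a call of its own:
- current_clock(): time.
- current_joint_pos(): joint angles.
- current_qvel(): joint speeds.
- current_joint_torque(): joint torques, N m.
- current_position(): TCP position.
- current_orientation(): TCP orientation.
- current_force(): force on the tool from outside, world axes, zero at the start.
- current_torque(): the same for the moment, N m.
- current_finger_gap(): finger opening in m.
- current_grip_force(): force on a finger pad.
Only numpy, scipy, OpenCV 4.12 (cv2) and the standard library are available. Lean on these libraries where they do the work, as an engineer would, in place of code of your own. Each camera call takes 0.05 s, during which the arm holds its last target. There are 200 camera calls.

TASK

Take the red and the yellow ear defenders out from under the shelf and hang each over the bar of the rail above the label of its own colour, with the headband squarely across the bar and one cup on either side, and leave them hanging still. Do not disturb the blue pair already on the rail, the spray bottle or the roll of tape.

Things in the scene. Friction and masses are not known exactly. Their poses are not given: they have to be found in the camera images.
- red_muffs: red ear defenders, an upside-down U in own x-z plane, 134 (x) x 56 (y) x 150 mm tall. Cups (74 tall, 56 deep) at |x| 37..67, black cushions inside; headband 22 wide (y). On top a flat black crown pad, |x| < 36, 28 wide (y), z 136 to 150; beyond it the band slopes to legs at |x| = 56. Ends alike. Origin: mid underside, at cup bottoms; z up. Starts standing under the shelf.
- yellow_muffs: yellow ear defenders, an upside-down U in own x-z plane, 134 (x) x 56 (y) x 150 mm tall. Cups (74 tall, 56 deep) at |x| 37..67, black cushions inside; headband 22 wide (y). On top a flat black crown pad, |x| < 36, 28 wide (y), z 136 to 150; beyond it the band slopes to legs at |x| = 56. Ends alike. Origin: mid underside, at cup bottoms; z up. Starts standing under the shelf.
- blue_muffs: blue ear defenders, an upside-down U in own x-z plane, 134 (x) x 56 (y) x 150 mm tall. Cups (74 tall, 56 deep) at |x| 37..67, black cushions inside; headband 22 wide (y). On top a flat black crown pad, |x| < 36, 28 wide (y), z 136 to 150; beyond it the band slopes to legs at |x| = 56. Ends alike. Origin: mid underside, at cup bottoms; z up. Hangs on the rail: bystander.
- red_muffs_crown (a point): point on the red ear defenders: centre of the crown pad's underside, 136 mm above their origin
- yellow_muffs_crown (a point): point on the yellow ear defenders: centre of the crown pad's underside, 136 mm above their origin
- blue_muffs_crown (a point): point on the blue ear defenders: centre of the crown pad's underside, 136 mm above their origin
- rail: fixed rail: steel bar, 14 mm diameter, along own y, its top 160 mm above the bench, on posts (18 x 14) at y = +-190; base plate 110 x 400 x 12 mm. Black collars (22 mm diameter, 6 wide) at y = +-60 part it into three places, centred at y = -120, 0, 120. Nothing is above it. Origin: on the bench under mid-bar; x away from the robot
- tag_red: fixed red label plate, 100 x 60 x 4 mm, flat on the rail's base under the bar, marking the red place of the rail. Origin: centre of its underside, 12 mm above the bench, straight under the bar's axis; y runs along the bar, x across it
- tag_yellow: fixed yellow label plate, 100 x 60 x 4 mm, flat on the rail's base under the bar, marking the yellow place of the rail. Origin: centre of its underside, 12 mm above the bench, straight under the bar's axis; y runs along the bar, x across it
- tag_blue: fixed blue label plate, 100 x 60 x 4 mm, flat on the rail's base under the bar, marking the blue place of the rail. Origin: centre of its underside, 12 mm above the bench, straight under the bar's axis; y runs along the bar, x across it
- shelf: fixed grey shelf, open in front. Board 340 mm wide (y), 18 thick, underside 320 above the bench, from x = -20 (front edge, robot side) to 180; uprights at x = 160, y = +-155; boxes on it to 408 high from x = 75 back. Red and yellow pairs stand below, centres at x = 25..40, long side roughly along x. Origin: on the bench, mid-width; x away from the robot
- spray: spray bottle, white with blue label and orange cap, 52 mm in diameter, 160 mm tall, standing on the bench in front of the rail: a bystander. Origin: centre of its underside
- tape: roll of brown tape lying flat on the bench in front of the shelf, 96 mm outer diameter, 76 mm hole, 50 mm tall: a bystander. Origin: centre of its underside
Mind the look-alikes: they are no part of the job. Of the things shaped like the yellow_muffs, the yellow one is meant.

How it is judged:
At the end, for the whole second after the job is handed in: Red and yellow each hang still on the bar: crown underside 150-175 mm above the bench, within 45 mm of its own label's centre along the bar and 35 mm across, upright and square to the bar within 0.4 rad, resting on the rail; the blue pair still hangs (y of red_muffs_crown in the frame of tag_red between -0.045 and 0.045 m and x of red_muffs_crown in the frame of tag_red between -0.035 and 0.035 m and height (world z) of red_muffs_crown between 0.15 and 0.175 m and angle between each of red_muffs, yellow_muffs's own z axis and vertical below 0.4 rad and angle between the y axis of each of red_muffs, yellow_muffs and the y axis of rail, either way round below 0.4 rad and contact force between each of red_muffs, yellow_muffs and rail above 0.4 N and linear speed of each of red_muffs, yellow_muffs below 0.03 m/s and angular speed of each of red_muffs, yellow_muffs below 0.4 rad/s and y of yellow_muffs_crown in the frame of tag_yellow between -0.045 and 0.045 m and x of yellow_muffs_crown in the frame of tag_yellow between -0.035 and 0.035 m and height (world z) of yellow_muffs_crown between 0.15 and 0.175 m and height (world z) of blue_muffs_crown above 0.15 m); the robot touches nothing.
It fails at once if the blue ear defenders are shifted more than 30 mm (distance of blue_muffs_crown from where it was at the start of the episode above 0.03 m).
It fails at once if the spray bottle is pushed more than 30 mm or tipped over (distance of spray from where it was at the start of the episode above 0.03 m or angle between spray's own z axis and vertical above 0.5 rad).
It fails at once if the roll of tape is pushed more than 30 mm (distance of tape from where it was at the start of the episode above 0.03 m).
It also fails if it takes over 72 s, if anything falls off the work surface, if the arm or the gripper's body presses on something with over 40 N, if the wrist force passes 120 N, or if a joint passes its speed limit or range.

## Working session

There is one attempt and no reset: what is moved stays moved. The work goes in short steps, each a Python script; the robot and the scene stay as the last script left them, time stands still between calls to the robot, and variables do not carry over. Pictures are saved under pics/ and viewed, at most 10 in all, crops included, and the job is handed in when it is done.

```bash
mkdir -p pics; ls
python3 - <<'E'
from bench import *
import cv2,numpy as np
ims=[]
for c in ["scene","top"]:
    d=capture(c); ims.append(d["image"]); print(c,np.round(d["intrinsics"],1).tolist(),np.round(d["R"],3).tolist(),np.round(d["t"],3).tolist())
    for q in ["red_muffs","yellow_muffs","blue_muffs","rail","tag_red","tag_yellow","tag_blue","shelf","spray","tape"]:
        print(q,[(np.round(x["xy"]).tolist(),round(x["conf"],2)) for x in spot_in(c,q)][:5])
cv2.imwrite("pics/scene.png",ims[0]);cv2.imwrite("pics/top.png",ims[1]);print(current_clock())
E
```

```text
pics
scene [[470.3, 0.0, 318.2], [0.0, 470.3, 195.3], [0.0, 0.0, 1.0]] [[0.107, 0.994, 0.009], [0.591, -0.056, -0.805], [-0.799, 0.091, -0.594]] [-0.018, -0.209, 1.856]
red_muffs [([287.0, 238.0], 0.82), ([428.0, 209.0], 0.57), ([390.0, 235.0], 0.54), ([393.0, 179.0], 0.25)]
yellow_muffs [([237.0, 237.0], 0.84), ([133.0, 265.0], 0.6)]
blue_muffs [([432.0, 208.0], 0.93), ([413.0, 220.0], 0.47)]
rail [([402.0, 221.0], 0.56)]
tag_red [([392.0, 234.0], 0.56)]
tag_yellow [([287.0, 242.0], 0.73), ([448.0, 210.0], 0.67)]
tag_blue [([413.0, 220.0], 0.81)]
shelf [([246.0, 174.0], 0.68)]
spray [([396.0, 178.0], 0.7)]
tape [([270.0, 202.0], 0.7)]
top [[378.0, 0.0, 312.6], [0.0, 378.0, 204.8], [0.0, 0.0, 1.0]] [[0.01, -1.0, 0.019], [-0.994, -0.012, -0.109], [0.11, -0.018, -0.994]] [-0.066, 0.528, 1.107]
red_muffs [([340.0, 192.0], 0.74)]
yellow_muffs [([474.0, 146.0], 0.72), ([389.0, 200.0], 0.69)]
blue_muffs [([197.0, 204.0], 0.9), ([388.0, 140.0], 0.65)]
rail [([188.0, 212.0], 0.66)]
tag_red [([245.0, 189.0], 0.85)]
tag_yellow [([169.0, 225.0], 0.88)]
tag_blue [([206.0, 201.0], 0.56)]
shelf []
spray [([217.0, 250.0], 0.78), ([340.0, 190.0], 0.18)]
tape [([337.0, 246.0], 0.59)]
1.1
```

View pics/scene.png

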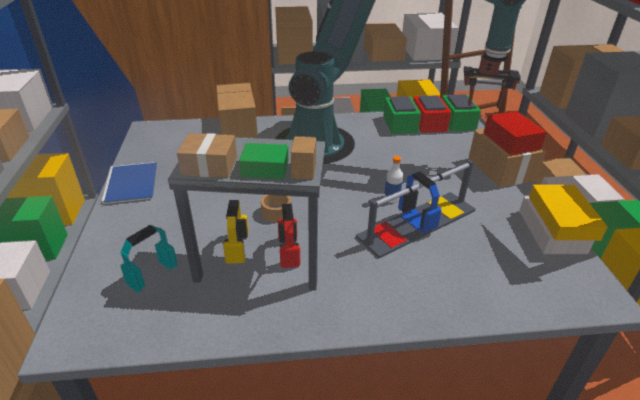

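View pics/top.png

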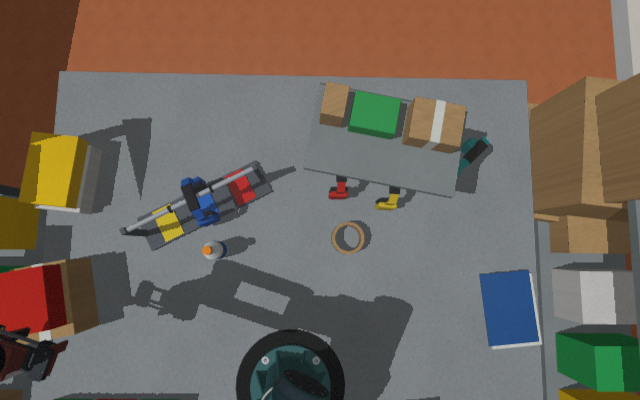

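The scene view shows red muffs at (290,238) and yellow at (236,237) under the shelf. Teal look-alike muffs stand at (148,257), behind and left of the shelf. The blue pair is on the rail at (420,203), with the red label at (390,236) and the yellow label at (447,209).

The top view shows red cups at (340,190), yellow at (388,200), teal at (475,150), and tape at (347,238). The spray bottle is at (213,250), and the labels are red (243,188), blue (204,205) and yellow (166,225).

Next I'll take metric measurements.

```bash
cat > h.py <<'E'
from bench import *
import numpy as np, cv2
from scipy.spatial.transform import Rotation as Rn
def cloud(d):
    K=d["intrinsics"];z=d["range_z"];v,u=np.mgrid[:400,:640]
    c=np.stack([(u-K[0,2])/K[0,0]*z,(v-K[1,2])/K[1,1]*z,z],-1)
    W=(c-d["t"])@d["R"]; W[z<=0]=np.nan
    return W
def colour(d,n):
    h=cv2.cvtColor(d["image"],cv2.COLOR_BGR2HSV).astype(int);H,S,V=h[...,0],h[...,1],h[...,2]
    return {"red":((H<6)|(H>174)),"yellow":(H>20)&(H<32),"blue":(H>105)&(H<125)}[n]&(S>150)&(V>70)
def q(yaw,tilt):
    # tool z = forward(yaw)*sin(tilt) - zhat*cos(tilt); tool y horizontal
    f=np.array([np.cos(yaw),np.sin(yaw),0]);Z=f*np.sin(tilt)-np.array([0,0,np.cos(tilt)])
    Y=np.array([np.sin(yaw),-np.cos(yaw),0.]);X=np.cross(Y,Z)
    return Rn.from_matrix(np.stack([X,Y,Z],1))
E
python3 - <<'E'
from h import *
D={c:capture(c) for c in["scene","top"]};W={c:cloud(D[c]) for c in D}
def st(P):
    P=P[~np.isnan(P).any(1)]
    return "n",len(P),"mean",P.mean(0).round(3).tolist(),"p3",np.percentile(P,3,axis=0).round(3).tolist(),"p97",np.percentile(P,97,axis=0).round(3).tolist()
def mask(c,qn,k=0):
    s=silhouettes(c,qn); return s
for c in D:
    for n in["red_muffs","yellow_muffs","tag_red","tag_yellow","tag_blue","blue_muffs","shelf","tape","spray","rail"]:
        for s in silhouettes(c,n)[:3]:
            if s["conf"]<.3: continue
            m=cv2.erode(s["region"].astype(np.uint8),np.ones((2,2)))>0
            print(c,n,round(s["conf"],2),np.round(s["xy"]),*st(W[c][m]) if m.any() else "")
# bar fit
for c in D:
    P=W[c].reshape(-1,3);k=(P[:,2]>.135)&(P[:,2]<.168)&(P[:,0]>.25)&(P[:,1]>.05)&(P[:,1]<.6)
    np.save(c+"bar.npy",P[k]);print(c,"bar",*st(P[k]))
print(current_position(),current_orientation(),q(1.149,0).as_quat())
d=capture("wrist");R=Rn.from_quat(current_orientation()).as_matrix()
print("cam in tool",(R.T@(-d["R"].T@d["t"]-current_position())).round(3),(R.T@d["R"].T).round(2).tolist())
E
```

```text
scene red_muffs 0.63 [289. 241.] n 1026 mean [0.647, -0.132, 0.074] p3 [0.57, -0.156, 0.005] p97 [0.685, -0.107, 0.15]
scene red_muffs 0.6 [450. 209.] n 243 mean [0.485, 0.386, 0.014] p3 [0.439, 0.365, 0.011] p97 [0.522, 0.413, 0.018]
scene yellow_muffs 0.75 [238. 237.] n 1084 mean [0.61, -0.276, 0.073] p3 [0.532, -0.303, 0.007] p97 [0.653, -0.252, 0.15]
scene yellow_muffs 0.63 [132. 249.] n 1267 mean [0.684, -0.502, 0.081] p3 [0.632, -0.555, 0.012] p97 [0.733, -0.446, 0.15]
scene tag_red 0.84 [388. 232.] n 408 mean [0.589, 0.167, 0.015] p3 [0.542, 0.135, 0.011] p97 [0.632, 0.202, 0.018]
scene tag_red 0.56 [415. 218.] n 214 mean [0.521, 0.259, 0.015] p3 [0.487, 0.233, 0.012] p97 [0.57, 0.281, 0.019]
scene tag_yellow 0.84 [450. 207.] n 212 mean [0.485, 0.386, 0.014] p3 [0.445, 0.364, 0.011] p97 [0.519, 0.414, 0.018]
scene tag_yellow 0.7 [393. 176.] n 413 mean [0.408, 0.218, 0.09] p3 [0.395, 0.199, 0.033] p97 [0.419, 0.24, 0.157]
scene tag_blue 0.69 [414. 219.] n 203 mean [0.521, 0.259, 0.015] p3 [0.487, 0.235, 0.012] p97 [0.571, 0.281, 0.018]
scene blue_muffs 0.66 [428. 208.] n 1048 m
[... 1631 characters left out ...]
05] p3 [0.373, 0.194, 0.025] p97 [0.413, 0.225, 0.162]
top rail 0.71 [216. 252.] n 358 mean [0.391, 0.209, 0.103] p3 [0.367, 0.194, 0.004] p97 [0.414, 0.232, 0.162]
top rail 0.57 [189. 210.] n 2832 mean [0.516, 0.275, 0.054] p3 [0.41, 0.092, 0.007] p97 [0.62, 0.437, 0.163]
scene bar n 849 mean [0.528, 0.259, 0.154] p3 [0.393, 0.098, 0.137] p97 [0.622, 0.44, 0.165]
top bar n 1051 mean [0.509, 0.273, 0.158] p3 [0.384, 0.102, 0.145] p97 [0.612, 0.44, 0.166]
[0.18118979 0.57195991 0.22261801] [ 1.52771179e-01  9.88261587e-01 -4.82105295e-05 -1.45342274e-05] [0.83946411 0.54341513 0.         0.        ]
cam in tool [ 0.072 -0.    -0.163] [[0.0, -0.96, -0.26], [1.0, 0.0, 0.0], [-0.0, -0.26, 0.96]]
```

```bash
cat >> h.py <<'E'
def quat(yaw,tilt,flip=True):
    r=q(yaw,tilt)
    return (r*Rn.from_euler("z",np.pi) if flip else r).as_quat()
E
python3 - <<'E'
from h import *
P=np.concatenate([np.load("scenebar.npy"),np.load("topbar.npy")])
for fl in(True,False):
  for name,p,yaw,t in[("view",(.36,-.13,.32),-.2,.9),("view2",(.40,-.15,.30),-.2,.7),("red",(.605,-.13,.135),-.2,.8),("yel",(.575,-.27,.135),-.25,.8),("redUp",(.42,-.1,.4),-.2,.8),("railR",(.57,.15,.155),.59,.8),("railRup",(.57,.15,.35),.59,.8),("railY",(.44,.355,.155),.59,.8),("railYup",(.44,.355,.35),.59,.8)]:
    j=inverse_kinematics(p,quat(yaw,t,fl)); print(fl,name,None if j is None else np.round(j,2))
E
```

```text
True view None
True view2 [-0.94 -0.32  2.24  0.66  0.78 -2.69]
True red [-0.42  0.38  2.26  2.62  0.32  1.92]
True yel [-0.77  0.4   2.2   2.03  0.41  2.27]
True redUp [-0.74 -0.48  2.12  0.52  0.85 -2.33]
True railR [-0.21  0.32  2.24  1.65  0.54  2.42]
True railRup [-0.21 -0.05  1.99  0.83  0.77 -2.86]
True railY [0.52 0.28 2.35 2.98 0.29 1.68]
True railYup [ 0.52 -0.13  2.06  0.12  0.42 -1.72]
False view None
False view2 [-0.94 -0.32  2.24  0.66  0.78  0.45]
False red [-0.42  0.38  2.26  2.62  0.32 -1.23]
False yel [-0.77  0.4   2.2   2.03  0.41 -0.87]
False redUp [-0.74 -0.48  2.12  0.52  0.85  0.81]
False railR [-0.21  0.32  2.24  1.65  0.54 -0.72]
False railRup [-0.21 -0.05  1.99  0.83  0.77  0.28]
False railY [ 0.52  0.28  2.35  2.98  0.29 -1.46]
False railYup [ 0.52 -0.13  2.06  0.12  0.42  1.42]
```

Run:
```python
from h import *
j=np.array(current_joint_pos());j[1]=-.3;goto_joints(j)
for p,yaw,t in[((.40,-.13,.33),-.2,.7),((.38,-.15,.30),-.2,.6),((.38,-.15,.33),-.2,.5)]:
    J=inverse_kinematics(p,quat(yaw,t,False))
    print(J is not None and np.round(J,2))
    if J is not None: break
goto_joints(J)
d=capture("wrist");cv2.imwrite("pics/w1.png",d["image"]);np.savez("w1.npz",W=cloud(d),im=d["image"])
W=cloud(d)
for n in["red_muffs","yellow_muffs"]:
    for s in silhouettes("wrist",n)[:3]:
        P=W[s["region"]];P=P[~np.isnan(P).any(1)];print(n,round(s["conf"],2),np.round(s["xy"]),len(P),np.percentile(P,[3,50,97],axis=0).round(3).tolist() if len(P) else 0)
print(current_clock())
# ik map
for t in(.6,.8,1.0,1.2):
  for nm,p,yaw in[("red",(.60,-.13),-.2),("redout",(.50,-.11),-.2),("yel",(.57,-.27),-.25),("yelout",(.47,-.25),-.25),("railR",(.56,.14),.59),("railY",(.44,.34),.59)]:
    o=[]
    for z in(.13,.16,.2,.25,.32):
        J=inverse_kinematics((*p,z),quat(yaw,t,False));o.append(None if J is None else np.round(np.array(J)[[3,4,5]],2).tolist())
    print(t,nm,o)
```

```text
[-0.87 -0.39  2.19  0.57  0.83  0.62]
red_muffs 0.9 [291. 169.] 3349 [[0.549, -0.158, 0.008], [0.574, -0.132, 0.095], [0.672, -0.108, 0.152]]
yellow_muffs 0.92 [395. 161.] 4243 [[0.518, -0.3, 0.014], [0.563, -0.276, 0.076], [0.642, -0.252, 0.152]]
yellow_muffs 0.79 [507. 109.] 3371 [[0.61, -0.531, 0.011], [0.638, -0.472, 0.073], [0.719, -0.444, 0.152]]
6.325
0.6 red [None, [0.48, 0.24, 0.94], [0.33, 0.35, 1.1], [0.24, 0.48, 1.2], [0.18, 0.67, 1.27]]
0.6 redout [None, [0.79, 0.21, 0.58], [0.47, 0.33, 0.91], [0.32, 0.49, 1.07], [0.23, 0.7, 1.17]]
0.6 yel [[0.95, 0.31, 0.26], [0.76, 0.37, 0.46], [0.6, 0.45, 0.64], [0.48, 0.57, 0.78], [0.38, 0.74, 0.9]]
0.6 yelout [[1.2, 0.35, -0.13], [0.96, 0.4, 0.13], [0.75, 0.49, 0.37], [0.59, 0.62, 0.56], [0.46, 0.8, 0.71]]
0.6 railR [[1.07, 0.44, -0.08], [0.91, 0.49, 0.09], [0.76, 0.57, 0.27], [0.63, 0.68, 0.43], [0.52, 0.85, 0.58]]
0.6 railY [None, None, [0.18, 0.3, 1.32], [0.12, 0.46, 1.39], [0.09, 0.66, 1.43]]
0.8 red [[2.64, 0.34, -1.26], [2.45, 0.26, -1.05], None, [0.98, 0.2, 0.43], [0.47, 0.36, 0.97]]
0.8 redout [None, None, None, [1.12, 0.26,
[... 429 characters left out ...]
2.72, 0.57, -1.36], [2.53, 0.39, -1.14], [1.84, 0.23, -0.42]]
1.0 redout [None, None, None, None, [1.58, 0.34, -0.24]]
1.0 yel [[2.43, 0.82, -1.39], [2.35, 0.74, -1.29], [2.21, 0.64, -1.1], [1.97, 0.54, -0.81], [1.54, 0.5, -0.32]]
1.0 yelout [None, None, None, None, [1.4, 0.71, -0.35]]
1.0 railR [None, None, [1.85, 0.8, -1.04], [1.65, 0.76, -0.76], [1.37, 0.78, -0.38]]
1.0 railY [None, None, None, None, None]
1.2 red [None, None, None, None, [2.63, 0.6, -1.25]]
1.2 redout [None, None, None, None, None]
1.2 yel [None, None, None, None, [2.12, 0.74, -0.97]]
1.2 yelout [None, None, None, None, None]
1.2 railR [None, None, None, None, [1.74, 0.97, -0.88]]
1.2 railY [None, None, None, None, None]
```

View pics/w1.png

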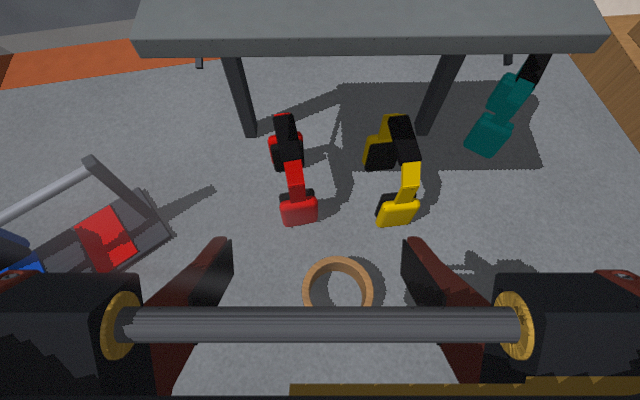

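The wrist view confirms the choice. Red is at (290,170) and yellow at (395,165), both standing under the shelf front. Teal, the look-alike, is at (500,110) outside the shelf, and the tape is at (338,285) ahead of red. Next I'll fit poses from the three views.

```bash
cat > fit.py <<'E'
from h import *
from scipy.optimize import least_squares
def sdf(p,c,h):
    d=np.abs(p-c)-h
    return np.linalg.norm(np.maximum(d,0),axis=1)+np.minimum(d.max(1),0)
def fitmuff(P,x0):
    P=P[((P[:,2]<.068)&(P[:,2]>.006))|(P[:,2]>.141)]
    def r(v):
        c,s=np.cos(v[2]),np.sin(v[2]);d=P-[v[0],v[1],0];L=np.stack([d[:,0]*c+d[:,1]*s,-d[:,0]*s+d[:,1]*c,d[:,2]],1)
        A=L.copy();A[:,0]=abs(A[:,0])
        return np.minimum(abs(sdf(A,[.052,0,.037],[.015,.028,.037])),abs(sdf(A,[.0,0,.143],[.036,.014,.007])))
    o=least_squares(r,x0,loss="soft_l1",f_scale=.003)
    return o.x,np.median(r(o.x)),len(P)
E
python3 - <<'E'
from fit import *
seed={"red":(.62,-.133,-.2),"yellow":(.585,-.275,-.2)}
w=np.load("w1.npz");V={}
for c in["scene","top"]:
    d=capture(c);V[c]=(cloud(d),{n:silhouettes(c,n+"_muffs") for n in seed})
d=capture("wrist");V["wrist"]=(cloud(d),{n:silhouettes("wrist",n+"_muffs") for n in seed})
pose={}
for n,s in seed.items():
    Ps=[]
    for c,(W,S) in V.items():
        for k in S[n]:
            P=W[k["region"]];P=P[~np.isnan(P).any(1)]
            P=P[np.hypot(P[:,0]-s[0],P[:,1]-s[1])<.09]
            if len(P)>100: Ps.append(P);print(n,c,"alone",[np.round(x,4).tolist() for x in fitmuff(P,s)])
    P=np.concatenate(Ps);f=fitmuff(P,s);pose[n]=f[0];print(n,"all",np.round(f[0],4),f[1:])
# shelf: front edge from top cloud, board top z .338
W=V["top"][0];P=W[~np.isnan(W).any(2)];B=P[(abs(P[:,2]-.338)<.006)&(P[:,1]<0)&(P[:,1]>-.45)&(P[:,0]>.45)].astype(np.float32)
ys=np.arange(-.36,-.08,.01);E=np.array([(B[abs(B[:,1]-y)<.006,0].min(),y) for y in ys if (abs(B[:,1]-y)<.006).any()])
a=np.polyfit(E[:,1],E[:,0],1);yaw=-np.arctan(a[0]);print("shelf edge x=",a,"yaw",yaw,np.std(E[:,0]-np.polyval(a,E[:,1])))
for n,p in pose.items(): print(n,"behind edge",(p[0]-np.polyval(a,p[1]))*np.cos(yaw))
# bar
for c in["top","scene"]:
    W=V[c][0];P=W[~np.isnan(W).any(2)]
    k=(P[:,2]>.148)&(P[:,2]<.17)&(P[:,0]>.35)&(P[:,0]<.7)&(P[:,1]>.08)&(P[:,1]<.48)
    P=P[k];u=np.array([-.55,.835]);s=(P[:,:2]-[.52,.263])@u;v=(P[:,:2]-[.52,.263])@[.835,.55]
    k=(abs(v)<.03)&(abs(s)>.065)&(abs(s)<.175);P=P[k]
    m,V0,_=cv2.PCACompute2(P[:,:2].astype(np.float64),None);e=V0[0]*np.sign(V0[0][1])
    nn=np.array([e[1],-e[0]])
    print(c,"bar",m,e,"yaw x",np.arctan2(-e[0],e[1]),"z98",np.percentile(P[:,2],98),"offset of (.52,.263)",(m[0]-[.52,.263])@nn,len(P))
E
```

```text
red scene alone [[0.6152, -0.1314, 0.0059], 0.0013, 735]
red top alone [[0.6171, -0.1355, 0.0017], 0.0012, 142]
red wrist alone [[0.616, -0.1347, 0.0092], 0.0009, 2001]
red wrist alone [[0.5926, -0.1258, -0.1674], 0.1897, 11634]
red all [ 0.6138 -0.1282 -0.0083] (np.float64(0.18931840484129397), 14512)
yellow scene alone [[0.5839, -0.2811, -0.0663], 0.0013, 759]
yellow top alone [[0.5856, -0.2832, -0.0688], 0.001, 180]
yellow wrist alone [[0.5848, -0.2827, -0.0709], 0.0008, 2539]
yellow all [ 0.5846 -0.2825 -0.0692] (np.float64(0.0009957656836298828), 3478)
shelf edge x= [0.18525239 0.58378639] yaw -0.18317579385346172 0.0004547791318195797
red behind edge 0.05283078381384571
yellow behind edge 0.05228199517457386
top bar [[0.52896992 0.26555214]] [-0.46370641  0.88598892] yaw x 0.4821740001900852 z98 0.16240250626575758 offset of (.52,.263) 0.009130694015226242 436
scene bar [[0.54738082 0.23912228]] [-0.46509178  0.88526247] yaw x 0.4837382874035887 z98 0.16094805102044568 offset of (.52,.263) 0.013133879640027246 258
```

```bash
cat >> h.py <<'E'
MUFF={"red":(.6158,-.1345,.008),"yellow":(.5846,-.2825,-.069)}
SEAT={"red":(.5847,.1637,.483),"yellow":(.4734,.3763,.483)}
def tcp(c,dz=0,back=0,tilt=.5,a=-.028,h=.004):
    """TCP pose to hold the crown of a muff standing at c=(x,y,yaw) with origin height dz, shifted back along own -x"""
    f=np.array([np.cos(c[2]),np.sin(c[2]),0])
    p=np.array([c[0],c[1],.143+h+dz])+f*(a-back)+.019*(f*np.sin(tilt)-np.array([0,0,np.cos(tilt)]))
    return p,c[2]
E
python3 - <<'E'
from h import *
for t in(.4,.45,.5,.55,.6):
  for n in("red","yellow"):
    for nm,c,pts in[("get",MUFF[n],[(0,0),(.012,0),(.012,.05),(.07,.1),(.07,.15),(.18,.15),(0,.1)]),("seat",SEAT[n],[(.022,0),(.08,0),(.19,0),(.19,.08),(.024,.1)])]:
      o=[]
      for dz,b in pts:
        p,y=tcp(c,dz,b,t)
        J=inverse_kinematics(p,quat(y,t,False));K=inverse_kinematics(p,quat(y,t,True))
        o.append(None if J is None else np.round([*np.array(J)[[3,4,5]],9 if K is None else K[5]],2).tolist())
      print(t,n,nm,o)
E
```

```text
0.4 red get [[0.34, 0.54, 0.86, -2.28], [0.32, 0.57, 0.88, -2.26], [0.37, 0.55, 0.78, -2.36], [0.33, 0.7, 0.78, -2.36], [0.37, 0.72, 0.67, -2.47], [0.28, 1.02, 0.81, -2.33], [0.45, 0.5, 0.64, -2.5]]
0.4 red seat [[0.31, 0.57, 0.89, -2.25], [0.26, 0.72, 0.96, -2.18], [0.2, 0.99, 1.04, -2.1], [0.24, 1.01, 0.94, -2.2], [0.41, 0.56, 0.69, -2.46]]
0.4 yellow get [[0.42, 0.62, 0.62, -2.52], [0.4, 0.65, 0.64, -2.5], [0.44, 0.64, 0.53, -2.61], [0.41, 0.78, 0.52, -2.62], [0.43, 0.8, 0.41, -2.73], [0.35, 1.09, 0.55, -2.59], [0.51, 0.61, 0.39, -2.76]]
0.4 yellow seat [[-0.08, 0.52, 1.74, -1.4], [-0.06, 0.67, 1.72, -1.42], [-0.05, 0.95, 1.69, -1.45], [-0.06, 0.95, 1.72, -1.42], [-0.12, 0.47, 1.8, -1.34]]
0.45 red get [[0.44, 0.48, 0.75, -2.39], [0.42, 0.51, 0.78, -2.37], [0.48, 0.49, 0.66, -2.48], [0.41, 0.65, 0.69, -2.45], [0.46, 0.68, 0.57, -2.57], [0.34, 0.98, 0.74, -2.4], [0.59, 0.45, 0.48, -2.66]]
0.45 red seat [[0.41, 0.51, 0.79, -2.35], [0.32, 0.66, 0.89, -2.25], [0.24, 0.93, 1.0, -2.14], [0.29, 0.96, 0.88, -2.26], [0.52, 0.51, 0.55, -2.59]]
0.45 yellow get [[0.52, 0.57, 0.5, -2.64], [0.5
[... 1653 characters left out ...]
4], [-0.11, 0.75, 1.78, -1.36], [-0.37, 0.22, 2.07, -1.07]]
0.6 red get [[1.0, 0.34, 0.16, 9.0], [0.92, 0.36, 0.24, -2.9], [1.03, 0.38, 0.07, 9.0], [0.77, 0.53, 0.29, -2.86], [0.8, 0.6, 0.16, 9.0], [0.55, 0.89, 0.5, -2.64], [1.2, 0.39, -0.19, 2.95]]
0.6 red seat [[0.9, 0.37, 0.26, -2.88], [0.63, 0.49, 0.56, -2.58], [0.42, 0.76, 0.82, -2.32], [0.48, 0.83, 0.67, -2.47], [1.04, 0.43, -0.03, 9.0]]
0.6 yellow get [[0.96, 0.48, 0.03, 9.0], [0.91, 0.5, 0.09, 9.0], [0.97, 0.53, -0.05, 9.0], [0.8, 0.68, 0.07, 9.0], [0.81, 0.74, -0.05, 9.0], [0.62, 1.0, 0.25, -2.9], [1.06, 0.54, -0.24, 2.9]]
0.6 yellow seat [None, [-0.2, 0.35, 1.86, -1.28], [-0.11, 0.66, 1.76, -1.38], [-0.14, 0.68, 1.81, -1.34], None]
```

```bash
cat >> h.py <<'E'
def line(c,dz,back,rate=.15,**k):
    p,y=tcp(c,dz,back); return servo_line(p,quat(y,.5),rate=rate,**k)
def ptp(c,dz,back):
    p,y=tcp(c,dz,back); move_ptp(p,quat(y,.5))
def rep(s): print(s,round(current_clock(),1),"gap",round(current_finger_gap(),4),"F",np.round(current_force(),1),"grip",np.round(current_grip_force(),1))
def fetch(n):
    c=MUFF[n]; ptp(c,.18,.15); rep("high"); line(c,.05,.07); line(c,0,0,.1); rep("at")
    move_gripper(0.0); rep("closed")
def pull(n):
    c=MUFF[n]; line(c,.012,0,.08); rep("lift"); line(c,.014,.05,.12); line(c,.08,.10,.15); line(c,.18,.15,.2); rep("out")
E
python3 - <<'E'
from h import *
fetch("red")
if current_finger_gap()>.02: pull("red")
d=capture("wrist");s=capture("scene")
cv2.imwrite("pics/g1.png",np.hstack([cv2.resize(d["image"],(400,250)),cv2.resize(s["image"][100:350,150:550],(400,250))]))
E
```

```text
high 9.4 gap 0.0878 F [-0.4  0.7 -0.2] grip 0.0
at 11.6 gap 0.0878 F [-0.9  0.2 -0.4] grip 0.0
closed 12.5 gap 0.0275 F [-0.4  0.4  0.3] grip 30.0
lift 12.8 gap 0.0277 F [-0.1 -0.3 -2.3] grip 30.0
out 14.8 gap 0.0277 F [-1.1 -0.1 -2.7] grip 30.0
```

View pics/g1.png

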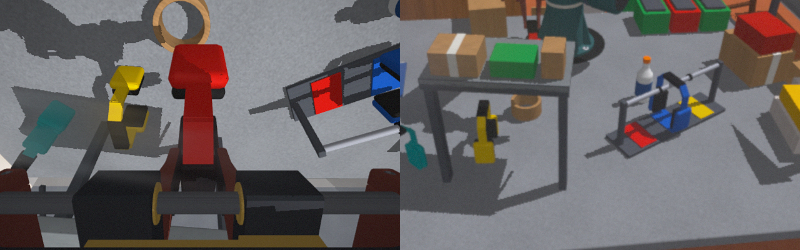

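Red is held upright between the fingers (wrist view, red cup at (200,70) of the crop), and yellow is undisturbed. I'll carry it above the seat and check its pose in the hand.

```bash
cat >> fit.py <<'E'
def hold(n,seat,dz):
    """pose error of the held muff against nominal: dx,dy,dz in the muff frame, yaw, pitch"""
    f=seat;Rz=Rn.from_euler("z",f[2]).as_matrix();A=[]
    for c in("scene","top","wrist"):
        W=cloud(capture(c))
        for k in silhouettes(c,n+"_muffs"):
            if k["conf"]<.3: continue
            P=W[k["region"]];P=P[~np.isnan(P).any(1)];L=(P-[f[0],f[1],dz])@Rz
            L=L[(abs(L[:,0])<.09)&(abs(L[:,1])<.045)&(L[:,2]>-.02)&(L[:,2]<.17)]
            if len(L)>80: A.append(L);print(c,len(L))
    L=np.concatenate(A)
    def r(v):
        Q=(L-v[:3]-[0,0,.143])@Rn.from_euler("zyx",[v[3],v[4],0]).as_matrix()+[0,0,.143]
        Q=Q.copy();Q[:,0]=abs(Q[:,0]);m=(Q[:,2]<.07)|(Q[:,2]>.141)
        return m*np.minimum(abs(sdf(Q,[.052,0,.037],[.015,.028,.037])),abs(sdf(Q,[.0,0,.143],[.036,.014,.007])))
    o=least_squares(r,np.zeros(5),loss="soft_l1",f_scale=.003)
    print("hold err",np.round(o.x,4),"med",np.median(r(o.x)))
    return o.x
E
python3 - <<'E'
from fit import *
c=SEAT["red"]; ptp(c,.19,.08); line(c,.19,0); rep("above")
hold("red",c,.19)
# also re-measure the bar near the seat now from the wrist
print(current_clock())
E
```

```text
above 16.6 gap 0.028 F [-0.7 -0.5 -2.1] grip 30.0
scene 1403
top 504
wrist 15881
hold err [-0.0056  0.002   0.001   0.0017 -0.0421] med 0.0001464699437081357
16.8667
```

Run:
```python
from h import *
c=list(SEAT["red"]); s=.005; c[0]+=s*np.cos(c[2]);c[1]+=s*np.sin(c[2])
line(c,.05,0,.15); rep("low"); print(line(c,.018,0,.03,contact_N=2.5)); rep("touch"); print("tcp z",current_position()[2],"nominal",tcp(c,.024,0)[0][2])
d=capture("scene");t=capture("top")
cv2.imwrite("pics/p1.png",np.hstack([cv2.resize(d["image"][130:270,330:490],(400,350)),cv2.resize(t["image"][140:260,130:290],(400,300))[:350] if 0 else cv2.resize(t["image"][130:270,120:280],(400,350))]))
```

```text
low 17.9 gap 0.0276 F [-0.  -0.9 -2.7] grip 30.0
True
touch 18.8 gap 0.0281 F [-1.7 -1.   5.4] grip 33.8
tcp z 0.15437635583524809 nominal 0.1543259313240829
```

View pics/p1.png

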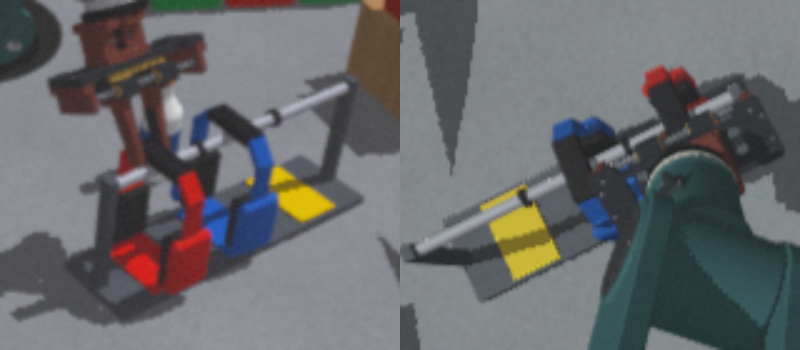

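Scene crop: the red headband lies across the bar at (170,165), left of blue, with a cup on either side over the red label, and contact came at the expected height. Releasing.

Run:
```python
from fit import *
c=list(SEAT["red"]); s=.005; c[0]+=s*np.cos(c[2]);c[1]+=s*np.sin(c[2])
move_gripper(.06); rep("open")
line(c,.024+.06,.033,.12); rep("back"); line(c,.19,.08,.2)
move_gripper(.088)
ptp(MUFF["yellow"],.20,.14); rep("yhigh")
hold("red",SEAT["red"],.024)
P=[]
for cam in("scene","top","wrist"):
    W=cloud(capture(cam))
    for k in silhouettes(cam,"yellow_muffs"):
        Q=W[k["region"]];Q=Q[~np.isnan(Q).any(1)];Q=Q[np.hypot(Q[:,0]-.585,Q[:,1]+.2825)<.085]
        if len(Q)>100:P.append(Q)
f=fitmuff(np.concatenate(P),MUFF["yellow"]);print("yellow now",f)
s=capture("scene");t=capture("top")
cv2.imwrite("pics/p2.png",np.hstack([cv2.resize(s["image"][130:270,330:490],(400,350)),cv2.resize(t["image"][130:270,120:280],(400,350))]))
```

```text
open 19.5 gap 0.06 F [-3.5 -1.2  2.8] grip 2.1
back 20.3 gap 0.0599 F [ 0.5  1.2 -1.2] grip 0.0
yhigh 23.1 gap 0.088 F [ 0.2 -0.8 -0.1] grip 0.0
scene 948
top 799
wrist 2413
hold err [ 0.0057  0.0021 -0.0015  0.0048  0.1373] med 0.0007187456883575999
yellow now (array([ 0.58406145, -0.28177618, -0.06227353]), np.float64(0.0013658775356352945), 927)
```

View pics/p2.png

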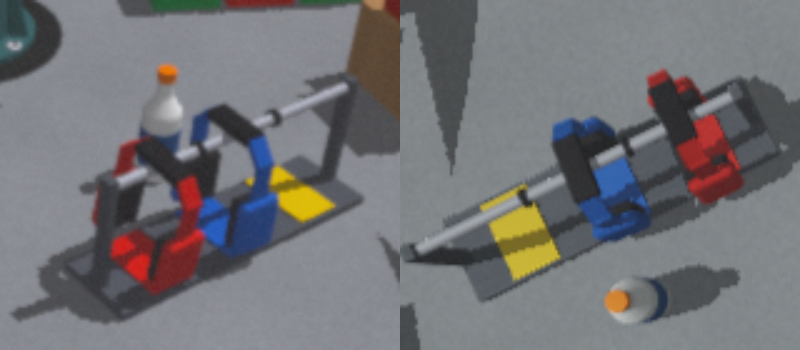

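Red now hangs across the bar over the red label at (155,170), pitched about 0.14 rad, which is within the limit. Blue at (230,170) and the spray bottle at (160,120) are unmoved. Yellow next.

Run:
```python
from fit import *
fetch("yellow")
if current_finger_gap()>.02:
    pull("yellow")
    c=SEAT["yellow"]; move_ptp([.40,-.02,.40],quat(.2,.5)); rep("mid"); ptp(c,.22,.08); line(c,.19,0); rep("above")
    hold("yellow",c,.19)
hold("red",SEAT["red"],.024)
# bar position across, at the yellow seat (rail frame v=0 expected)
n=np.array([np.cos(.483),np.sin(.483)]);e=np.array([-n[1],n[0]])
for cam in("top","scene"):
    W=cloud(capture(cam));P=W[~np.isnan(W).any(2)];d=P[:,:2]-[.529,.270];s=d@e;v=d@n
    k=(P[:,2]>.156)&(P[:,2]<.168)&(abs(v)<.015)&(s>.065)&(s<.18)
    print(cam,"bar top v",np.median(v[k]),k.sum())
```

```text
high 24.0 gap 0.0878 F [ 0.6 -0.  -0.8] grip 0.0
at 26.2 gap 0.0878 F [-0.2  0.5 -0.5] grip 0.0
closed 27.2 gap 0.0278 F [0.2 0.3 1. ] grip 30.0
lift 27.5 gap 0.0279 F [ 0.8 -0.9 -2.9] grip 30.0
out 29.4 gap 0.0282 F [-0.6  0.3 -2.1] grip 30.0
mid 30.5 gap 0.0275 F [-0.6 -0.3 -2.7] grip 30.0
above 32.6 gap 0.0277 F [-0.2 -0.3 -1.8] grip 30.0
scene 1259
top 882
wrist 15841
hold err [-0.0047  0.0013  0.0021  0.0046 -0.0392] med 0.0001244747991269307
scene 1019
top 802
wrist 11143
hold err [ 0.0033 -0.0011 -0.      0.0088  0.1121] med 0.00025187380776346734
top bar top v -0.001720828558234898 85
scene bar top v 0.0018967711674496928 52
```

Run:
```python
from fit import *
c=list(SEAT["yellow"]); s=.001; c[0]+=s*np.cos(c[2]);c[1]+=s*np.sin(c[2])
line(c,.05,0,.15); rep("low"); print(line(c,.018,0,.03,contact_N=2.5)); rep("touch"); print("tcp z",current_position()[2],"nominal",tcp(c,.024,0)[0][2])
move_gripper(.06); rep("open")
line(c,.024+.06,.033,.12); rep("back"); line(c,.19,.08,.2)
move_ptp([.40,-.02,.40],quat(.2,.5)); sleep(1); rep("clear")
for n in("yellow","red"): hold(n,SEAT[n],.024)
s=capture("scene");t=capture("top")
cv2.imwrite("pics/p3.png",np.hstack([cv2.resize(s["image"][130:270,330:490],(400,350)),cv2.resize(t["image"][130:270,120:280],(400,350))]))
```

```text
low 34.4 gap 0.0279 F [-0.3 -0.6 -2.2] grip 30.0
True
touch 35.2 gap 0.0276 F [-1.   0.2  3.2] grip 30.0
tcp z 0.15372054965493562 nominal 0.1543259313240829
open 35.9 gap 0.0599 F [ 0.  -0.2  0.2] grip 0.0
back 36.6 gap 0.0604 F [ 0.3 -0.3  0.4] grip 0.0
clear 39.7 gap 0.0602 F [-0.2  0.4  1.1] grip 0.0
scene 790
top 1069
wrist 5989
hold err [-0.0008  0.0012  0.0001  0.0034  0.0145] med 0.0003897810178683514
scene 959
top 755
wrist 3303
hold err [ 0.0039  0.0018 -0.0005  0.0055  0.1186] med 0.00042911324204859044
```

View pics/p3.png

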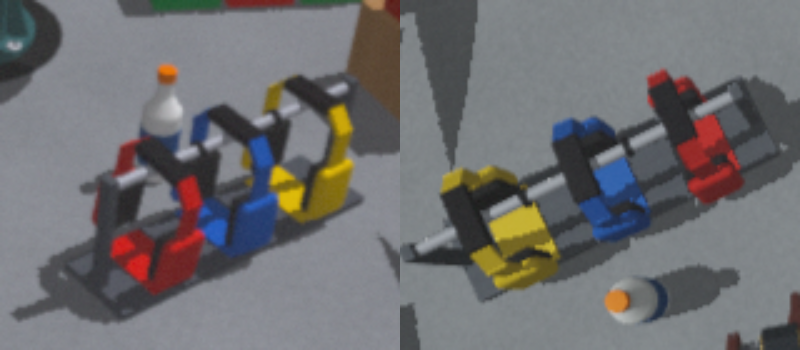

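All three pairs now hang over their own labels: red at (155,200), blue at (235,180) and yellow at (310,150). Both placed pairs are still, with pitch 0.01 rad for yellow and a constant 0.12 rad for red. The spray bottle is unmoved and the arm is clear.

```bash
python3 -c "
from bench import *
print(close_job(),current_clock())"
```

```text
the job is handed in; nothing more can be done
the job is handed in; nothing more can be done
```

The red and yellow ear defenders each hang still across the bar over their own labels, the last pictures show the blue pair and spray bottle unmoved, I steered clear of the tape but did not recheck it, and the job is handed in at about 40 s of the 72 s allowed.

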